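# Change over the cordless battery packs

## Robot

A 6-joint arm with a two-finger parallel gripper is mounted at the origin on a cart in front of the work surface, level with it; the furniture and walls round the work are solid. World frame = base frame: x ahead of the robot, y to its left, z up, the work surface at z = 0. Lengths are in mm, angles in rad, forces in N, time in s.
With the tool pointing down it reaches from about 300 to 775 mm from the base axis. Payload 14.6 kg.
Tool frame: the origin (TCP) lies on the centre line of the jaws, within the pads' length; the fingertips stand 8 mm ahead of it and the grasp point (between the pads) lies 11 mm behind it; z points along the fingers, y is the direction in which the jaws open and shut (so a half turn about z gives the same grasp; the last joint's range is limited). The gripper opens to 94 mm and grips with 3 to 60 N. Pads are 16 mm wide; open, the fingers measure 119 mm over their backs; the gripper's body (75 mm by 177 mm) begins 78 mm behind the grasp point.
Start: joints at [-1.224, 0.3, 1.521, -0, 1.321, -0.067], TCP at [221.142, -503.573, 213.446] pointing down, gripper open.
Joint ranges: [-3.03, 3.03], [-0.79, 2.21], [0.23, 2.52], [-1.04, 4.18], [0, 3.07], [-2.55, 2.55]. Speed limits (rad/s): [2.22, 2.22, 2.57, 3.14, 3.14, 3.14].

## Interface

Orientations are given as [roll, pitch, yaw] about the fixed x, y, z axes, in that order (R = Rz(yaw) Ry(pitch) Rx(roll)).
In Python, from cell import read_state, cams, manip gives the robot as it stands.
- The arm moves only by the shell command python3 -m handwheel 'ROWS' [OPENING] [FORCE]. ROWS is JSON, a list of rows, each a list of 4 numbers: the shift along the tool's x, y, z in m, then the turn about the tool's z in degrees. In form: [[dx, dy, dz, turn], ...]. A call has 1 to 5 rows; each row is the pose to reach, as a shift and turn from the pose measured when the call began, along the tool's axes at that moment; what a row does not reach only later rows make up. A row lasts 1/8 s, in which the tool goes at most 62.5 mm and 10.7 degrees, less where a joint would pass 70% of its speed; a pose out of reach is approached as far as the arm can. A call with a gripper value outside its range is refused whole. OPENING is the closure, from 0 (fully open) to 1 (shut), set as the call begins (- or left out, the last holds). The fingers move at their own pace and stop on an object; FORCE is the grip in N (left out, the last holds). Time passes only in rows, so rows that repeat a pose let the fingers close. It gives the time, the measured TCP pose, the force and the opening at its end, in the units of the state.
- read_state(): the state, without advancing time (a new reading comes with each control period).
- cams.camera(name): name is "side" or "top"; returns the picture (480x640x3 uint8, red, green, blue); there is no depth.
- cams.get_calibration(name): a dict with "vertical_fov" (degrees; the focal length in pixels is half the picture's height over the tangent of half this angle, whatever the lens; pixels are square), "cx", "cy" (the principal point, pixels), "dist_coeffs" ([k1, k2, p1, p2, k3] as OpenCV has them; the pictures are not rectified), "R" (3x3) and "t" (3): a world point X has camera coordinates R X + t. Camera axes: x right, y down, z forward; pixel columns grow to the right and rows downward; lengths in mm; the calibration is good to about 2 mm. A picture is of the moment at which its call begins. get_calibration takes no time and is no camera call.
- manip.sign_off(): hands the job in, once; it reports no verdict.
The state is a dict: "clock": time; "joints": joint angles; "qd": joint speeds; "effort": joint torques, N m; "eef_pos": TCP position; "eef_rot": TCP orientation; "wrist_force": force on the tool from outside, world axes, zero at the start; "moment": the same for the moment, N m; "finger_gap": finger opening in mm.
Only numpy, scipy, OpenCV 4.12 (cv2) and the standard library are available. Lean on these libraries where they do the work, as an engineer would, in place of code of your own. Each camera call takes 0.05 s, during which the arm holds its last target. There are 200 camera calls.

## Task

The two bigger battery packs in the twin charger are full, and the slim packs in the airbrush compressor and the bottle shaker are flat: change them over, so that the tallest pack is in the compressor, the middle-height one in the shaker and the two slim ones in the charger, either one in either bay. Every bay is taken, so stand a pack on the clear bit of worktop in front of you meanwhile; each pack goes in upright with its groove over the bay's rib and must sit fully home. Leave the white and the brown bottle where they stand.

Things in the scene. Friction and masses are not known exactly. Their poses are not given: they have to be found in the camera images.
- pack_tall_center (a point): tallest battery pack: dark upright block 60 mm long (x), 42 wide (y), 86 high, about 0.42 kg, small grey plate on top. Its +x end has an upright groove, 22 mm wide, 11 deep, full height. Point: its centre, 43 mm above its underside; z up. Grasp across the 42 mm (flat long sides), in the upper part, clear of the machine
- pack_middle_center (a point): middle-height battery pack: 70 mm high, about 0.32 kg, else like the tallest (60 x 42 mm, groove at the +x end, same axes). Point: its centre, 35 mm above its underside
- pack_slim_a_center (a point): slim battery pack, 54 mm high, about 0.22 kg, else like the tallest (60 x 42 mm, groove at the +x end, same axes); starts in the compressor. Point: its centre, 27 mm above its underside. Seated, it stands 36 mm above the mouth of its bay
- pack_slim_b_center (a point): the other slim battery pack, alike in every way; starts in the shaker. Point: its centre, 27 mm above its underside. The bare worktop in the middle, about x = 0.47, y = 0.02 from the robot's base, left of a low open blue parts tray (fixed, 16 mm high), is free for standing a pack on: 140 mm in x, at least 75 mm in y
- charger_bay_right: right-hand bay (robot's view) of the twin charger (fixed mid-grey box 190 x 76 x 30 mm, two bays end to end). Open top, 18 mm deep, floor 65 x 47, flaring to 75 x 57 at the mouth. Origin: centre of its floor, 12 mm above the worktop. x: along it, to the end wall with a pale upright rib 9 wide that stands 10 mm in. The pack's groove goes over the rib (pack x along bay x); wrong way round it stands crooked, not home
- charger_bay_left: left-hand bay of the twin charger, 94 mm from the right-hand one along +x (34 mm between packs); same shape and axes. In every bay a pack lowered from above drops in freely, its underside on the floor, centred within 4 mm. The charger's box reaches 48 mm past this centre along +x, 38 mm to each side
- compressor_bay: bay of the airbrush compressor (fixed light-grey box 164 x 92 x 30 mm; finned metal pump head, black motor and round gauge on its back half). Bay like the charger's, origin on its floor, but it lies across the box's front: x (rib end) points to the machine's left, -y to its back. Pump parts begin 56 mm from the bay's centre towards -y, top 81 mm above the worktop
- shaker_bay: bay of the bottle shaker (fixed dark blue box 164 x 88 x 30 mm; black rubber cup with a small paint jar, both fixed, on its back half). Bay like the charger's, origin on its floor, lengthwise in the box's front half, x (rib end) to the machine's back. The cup begins 54 mm from the bay's centre towards +x; the jar's top is 88 mm above the worktop
- primer_center (a point): white bottle, 45 mm diameter, 118 mm tall, standing loose at the back left of the worktop; a bystander. Point: half-way up
- spirit_center (a point): brown bottle with a white cap, 39 mm diameter, 100 mm tall, standing loose at the right, beside the blue tray; a bystander. Point: half-way up. Behind it at the right stands a fixed magnifier lamp, base 0.52 m ahead and 0.33 m right of the robot, its neck and head rising to the right to about 0.35 m; keep the arm clear of it
Not all that is in view belongs to the job. What is shaped like the part that bears pack_slim_a_center but red is not meant.

How it is judged (in metres and radians):
At the end, for the whole second after the job is handed in: the tallest pack is seated in the compressor's bay, the middle-height pack in the shaker's bay and one slim pack in each bay of the charger: each within 8 mm of the bay's centre, no more than 4 mm above its floor and upright within 0.1 rad, all let go and at rest (horizontal distance between pack_tall_center and compressor_bay below 0.008 m and z of pack_tall_center in the frame of compressor_bay below 0.047 m and angle between each of pack_tall_center, pack_middle_center's own z axis and vertical below 0.1 rad and horizontal distance between pack_middle_center and shaker_bay below 0.008 m and z of pack_middle_center in the frame of shaker_bay below 0.039 m and ((horizontal distance between pack_slim_a_center and charger_bay_right below 0.008 m and z of pack_slim_a_center in the frame of charger_bay_right below 0.031 m and angle between each of pack_slim_a_center, pack_slim_b_center's own z axis and vertical below 0.1 rad and horizontal distance between pack_slim_b_center and charger_bay_left below 0.008 m and z of pack_slim_b_center in the frame of charger_bay_left below 0.031 m) or (horizontal distance between pack_slim_b_center and charger_bay_right below 0.008 m and z of pack_slim_b_center in the frame of charger_bay_right below 0.031 m and angle between each of pack_slim_b_center, pack_slim_a_center's own z axis and vertical below 0.1 rad and horizontal distance between pack_slim_a_center and charger_bay_left below 0.008 m and z of pack_slim_a_center in the frame of charger_bay_left below 0.031 m))); the robot touches nothing.
It fails at once if the white bottle is pushed away or knocked over (distance of primer_center from where it was at the start of the episode above 0.03 m or angle between primer_center's own z axis and vertical above 0.5 rad).
It fails at once if the brown bottle is pushed away or knocked over (distance of spirit_center from where it was at the start of the episode above 0.03 m or angle between spirit_center's own z axis and vertical above 0.5 rad).
It also fails if it takes over 99 s, if anything falls off the work surface, if the arm or the gripper's body presses on something with over 40 N, if the wrist force passes 120 N, or if a joint passes its speed limit or range.

## Working session

There is one attempt and no reset: what is moved stays moved. The work goes in short steps, Python scripts to look and compute and a shell command to move; the robot and the scene stay as the last step left them, time stands still between calls to the robot, and variables do not carry over. Pictures are saved under pics/ and viewed, about 12 in all and at most 16, crops included, and the job is handed in when it is done.

```bash
mkdir -p pics; ls; python3 - <<'E'
from cell import read_state, cams, manip
import cv2
print(read_state())
for n in ("side","top"):
    c=cams.get_calibration(n); print(n,c)
    cv2.imwrite(f"pics/{n}0.png",cams.camera(n)[:,:,::-1])
E
```

```text
pics
{'clock': 0.0, 'joints': array([-1.22358167e+00,  3.00461875e-01,  1.52155777e+00, -1.95933862e-05,
        1.32072071e+00, -6.66077580e-02]), 'qd': array([-0.00050956,  0.00109548, -0.00219401,  0.00010493, -0.00065237,
       -0.00086425]), 'effort': array([ 9.95276991e-05, -5.31810737e+01, -3.52738774e+01,  7.08598411e-02,
        2.44068395e-02, -1.11511808e-04]), 'eef_pos': array([ 221.06519197, -503.34408205,  212.90125424]), 'eef_rot': array([-3.14044624e+00, -5.74528778e-05,  4.13827240e-01]), 'wrist_force': array([-0.36314695,  0.41685488, -0.04215566]), 'moment': array([ 0.00281332, -0.02605369, -0.04467516]), 'finger_gap': 93.7879697492847}
side {'vertical_fov': 45.51600963166722, 'cx': 315.22116196103775, 'cy': 233.82888266306918, 'dist_coeffs': array([-0.0974869,  0.       ,  0.       ,  0.       ,  0.       ]), 'R': array([[-0.27483439, -0.96133989,  0.01707819],
       [-0.70133707,  0.18828936, -0.6875125 ],
       [ 0.65771755, -0.20092965, -0.72597169]]), 't': array([ -12.22579924,  446.69193682, 1108.52217908])}
top {'vertical_fov': 56.7977038975786, 'cx': 323.12271650576395, 'cy': 238.86958245967782, 'dist_coeffs': array([0.02893719, 0.        , 0.        , 0.        , 0.        ]), 'R': array([[ 0.00435309, -0.99992192, -0.01171364],
       [-0.99370452, -0.00301408, -0.11199218],
       [ 0.11194812,  0.01212741, -0.99364005]]), 't': array([-157.7130645 ,  535.06699867, 1088.70385948])}
```

View pics/top0.png

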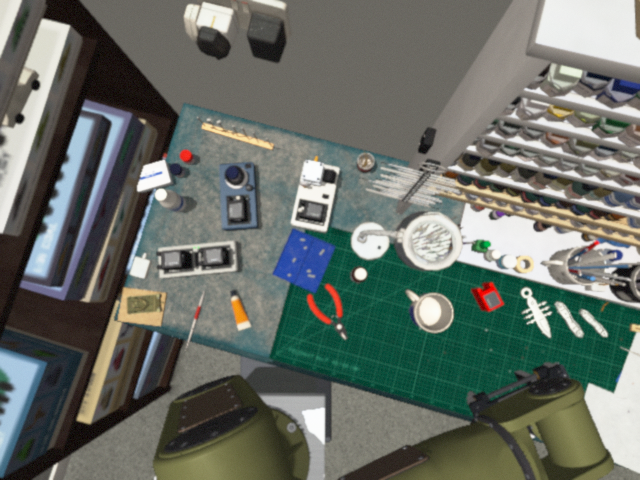

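View pics/side0.png

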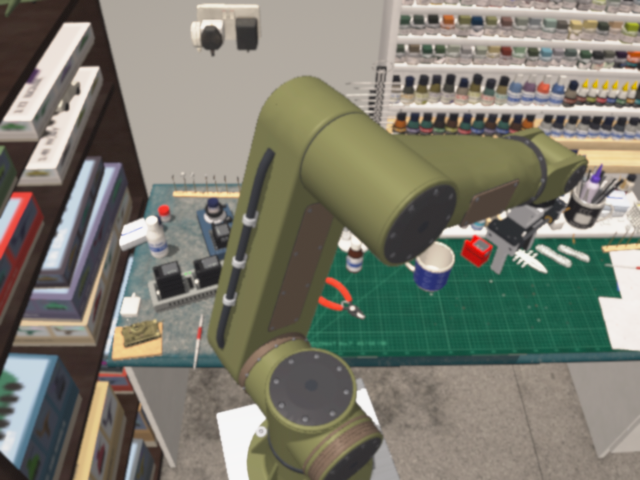

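The top view shows the charger at (200,257), shaker (238,195), compressor (316,195), tray (303,260), brown bottle (359,275) and white bottle (168,197). I'll enlarge it.

```bash
cat > h.py <<'E'
import numpy as np, cv2
from cell import read_state, cams
def K(n):
    c=cams.get_calibration(n); f=240/np.tan(np.radians(c["vertical_fov"]/2))
    return np.array([[f,0,c["cx"]],[0,f,c["cy"]],[0,0,1]]),c["dist_coeffs"],c["R"],c["t"]
def ray(n,uv,z):
    k,d,R,t=K(n); p=cv2.undistortPoints(np.array(uv,float).reshape(-1,1,2),k,d)[:,0]
    D=np.c_[p,np.ones(len(p))]@R; C=-R.T@t
    z=np.broadcast_to(z,len(p))
    return C+D*((z-C[2])/D[:,2])[:,None]
def proj(n,X):
    k,d,R,t=K(n); return cv2.projectPoints(np.array(X,float).reshape(-1,1,3),cv2.Rodrigues(R)[0],t,k,d)[0][:,0]
def crop(im,x,y,w,h,s,name):
    cv2.imwrite(f"pics/{name}.png",cv2.resize(im[y:y+h,x:x+w],None,fx=s,fy=s,interpolation=cv2.INTER_CUBIC)[:,:,::-1])
E
python3 - <<'E'
from h import *
im=cams.camera("top")
crop(im,150,145,130,135,6,"t1"); 
im2=im[145:245,280:350]
crop(im,280,145,95,100,6,"t2")
print(-K("top")[2].T@K("top")[3], proj("top",[[470,20,0],[540,20,0],[400,20,0],[470,60,0]]))
E
python3 -c "
import cv2
a=cv2.imread('pics/t1.png');print(a.shape)
cv2.imwrite('pics/t1.png',cv2.resize(a,None,fx=.74,fy=.74)) if 0 else None"
```

```text
[ 410.50667726 -169.29117514 1139.85567655] [[254.76203563 265.31856037]
 [255.35360989 238.25368014]
 [254.14703175 292.77570538]
 [239.20377883 265.26955835]]
(810, 780, 3)
```

```bash
python3 - <<'E'
from h import *
im=cams.camera("top")
crop(im,150,230,100,60,8,"c1"); crop(im,214,150,130,85,6,"c2")
E
```

```text
(no output)
```

View pics/c1.png

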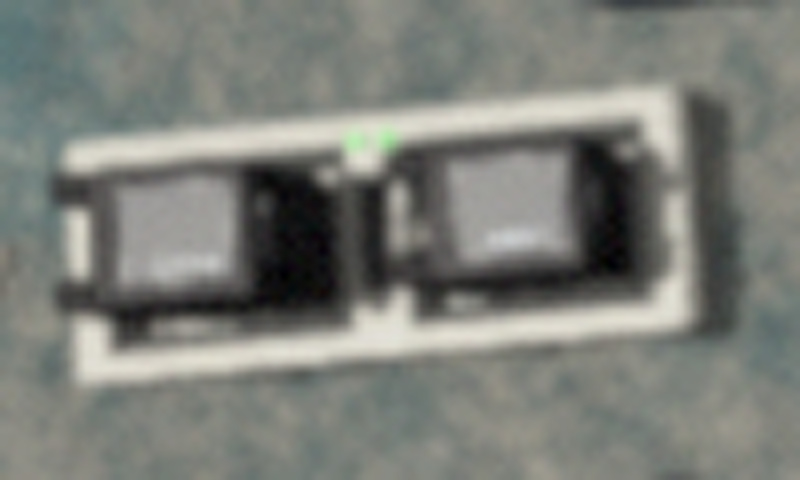

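View pics/c2.png

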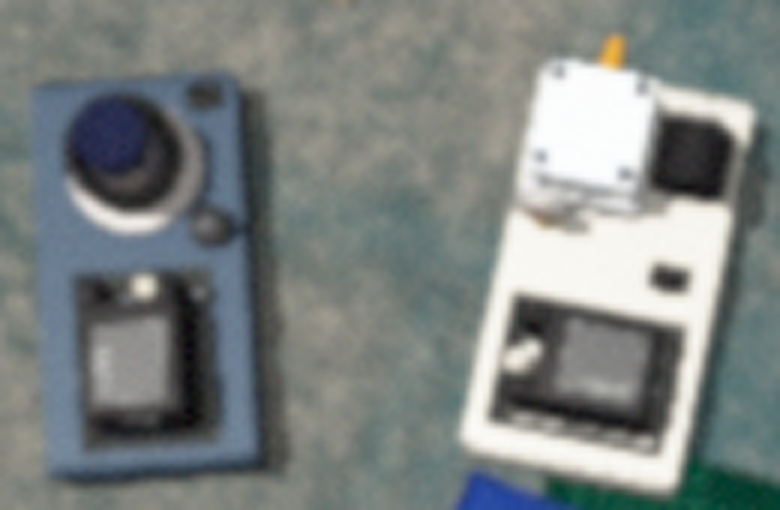

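The crops clearly show the box corners, the bay mouths and the grey plates on top of the packs. I'll fit the box poses from the corners and check them against the plates.

```bash
python3 - <<'E'
from h import *
def pts(l,s,x0,y0,z): 
    a=np.array(l,float); return ray("top",(a+.5)/s-.5+[x0,y0],z)[:,:2]
def fit(m,w):
    m=np.array(m,float);A=m-m.mean(0);B=w-w.mean(0)
    th=np.arctan2((A[:,0]*B[:,1]-A[:,1]*B[:,0]).sum(),(A*B).sum())
    R=np.array([[np.cos(th),-np.sin(th)],[np.sin(th),np.cos(th)]])
    t=w.mean(0)-R@m.mean(0); return t,np.degrees(th),R,np.round(np.linalg.norm(m@R.T+t-w,axis=1),1)
C1=(8,150,230); C2=(6,214,150)
# charger: x to image left(+y world), y = ? z up => y toward robot (-x world)
t,th,R,e=fit([[95,-38],[-95,-38],[-95,38],[95,38]],pts([(65,145),(680,88),(695,328),(80,382)],*C1,30))
print("charger",t,th,e,"L",t+R@[47,0],"R",t-R@[47,0])
for z in (98,82): print("plates L,R at z",z,pts([(180,233),(513,205)],*C1,z))
# shaker: x back
w=pts([(33,85),(238,72),(265,470),(52,478)],*C2,30)
t,th,R,e=fit([[82,44],[82,-44],[-82,-44],[-82,44]],w); print("shaker box",t,th,e)
m=pts([(78,275),(208,266),(216,436),(85,446)],*C2,30)
t2,th2,_,e=fit([[37.5,28.5],[37.5,-28.5],[-37.5,-28.5],[-37.5,28.5]],m); print("mouth",t2,th2,e,"in box",R.T@(t2-t),"plate",pts([(131,361)],*C2,66))
# compressor bay: x to machine left (image left), -y back
w=pts([(752,100),(680,492),(462,448)],*C2,30)
t,th,R,e=fit([[-46,-82],[-46,82],[46,82]],w); print("comp box",t,th,e)
m=pts([(513,297),(685,325),(655,452),(490,420)],*C2,30)
t2,th2,_,e=fit([[37.5,-28.5],[-37.5,-28.5],[-37.5,28.5],[37.5,28.5]],m); print("mouth",t2,th2,e,"in box",R.T@(t2-t),"plate",pts([(603,358)],*C2,66))
print("tray",ray("top",[(297,226),(334,236),(318,292),(274,276)],16)[:,:2].round())
print("white cap",ray("top",[(162,194)],118),"brown cap",ray("top",[(360,274)],100), "red side",)
im=cams.camera("side"); crop(im,120,180,130,130,4.5,"s1")
E
```

```text
charger [483.91576446 159.75976922] 95.39362992396458 [2.  1.5 1.1 1.1] L [479.49787598 206.55167302] R [488.33365295 112.96786542]
plates L,R at z 98 [[479.90786182 198.49999312]
 [488.43386449 100.99124479]]
plates L,R at z 82 [[480.97367062 204.1482406 ]
 [489.63060893 105.14202961]]
shaker box [646.37925042  61.3167098 ] 4.3426332678422135 [4.  3.3 5.3 2.1]
mouth [611.63577464  60.55948328] 4.093702836519544 [1.3 1.1 1.5 1. ] in box [-34.7010673    1.87574782] plate [[602.79328933  59.50201584]]
comp box [ 646.03827272 -134.34369124] 79.9005393028003 [4.3 3.2 1.6]
mouth [ 604.47436232 -125.23166699] 79.43764984066894 [2.3 0.4 2.6 2.2] in box [ 1.68229017 42.51773199] plate [[ 604.55194946 -133.68806083]]
tray [[ 570.  -89.]
 [ 545. -183.]
 [ 403. -143.]
 [ 442.  -32.]]
white cap [[630.32525731 221.33011972 118.        ]] brown cap [[ 445.42436852 -243.02096421  100.        ]] red side
```

View pics/s1.png

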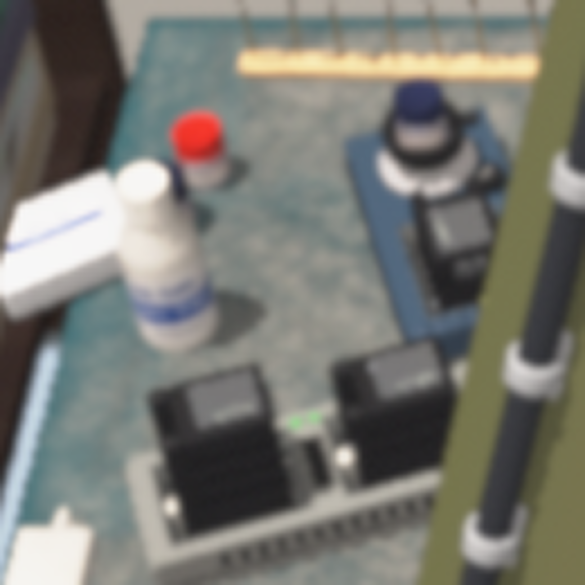

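Plate positions match the bays, with the plate centre about 8 mm towards -x on all four packs, so tall is left and middle is right in the charger. Order of moves: slim a to the worktop, tall to the compressor, slim b to the left charger bay, middle to the shaker, slim a to the right charger bay.

```bash
cat > go.py <<'E'
# usage: go.py x y z yawdeg ...  prints shift/turn in tool axes from the current pose (then successive)
import sys, numpy as np
from scipy.spatial.transform import Rotation as Ro
from cell import read_state
s=read_state(); p=np.array(s["eef_pos"]); R=Ro.from_euler("xyz",s["eef_rot"])
print("now",p.round(1),np.degrees(s["eef_rot"]).round(1),"F",np.round(s["wrist_force"],1),"gap",round(s["finger_gap"],1),"t",s["clock"])
a=np.array(sys.argv[1:],float).reshape(-1,4)
for x in a:
    T=Ro.from_euler("xyz",[180,0,x[3]],degrees=True)
    yaw=R.as_euler("xyz",degrees=True)[2]
    print(x,"->",(R.inv().apply(x[:3]-p)/1000).round(4),"turn",round((yaw-x[3]+180)%360-180,1)); p,R=x[:3],T
E
python3 go.py 400 -150 213 79.7  605 -125.5 150 79.7 605 -125.5 43 79.7
```

```text
now [ 221.1 -503.5  213.2] [-180.    -0.    23.7] F [ 0.3  0.3 -0.1] gap 93.7 t 0.25
[ 400.  -150.   213.    79.7] -> [ 3.059e-01 -2.517e-01  3.000e-04] turn -56.0
[ 605.  -125.5  150.    79.7] -> [0.0608 0.1973 0.063 ] turn 0.0
[ 605.  -125.5   43.    79.7] -> [-0.    -0.     0.107] turn 0.0
```

```bash
python3 -m handwheel '[[0.306,-0.252,0,-56],[0.306,-0.252,0,-56],[0.306,-0.252,0,-56],[0.306,-0.252,0,-56],[0.306,-0.252,0,-56]]' 0.22; python3 go.py 400 -150 213 79.7  605 -125.5 150 79.7
```

```text
clock: 0.88
eef_pos: [362.6, -222.8, 213.5]
eef_rot: [3.141, -0.0, 1.357]
wrist_force: [0.4, -1.3, -0.4]
finger_gap: 72.8
now [ 362.6 -222.8  213.5] [180.   -0.   77.8] F [ 0.4 -1.3 -0.4] gap 72.8 t 0.875
[ 400.  -150.   213.    79.7] -> [0.0791 0.0211 0.0005] turn -1.9
[ 605.  -125.5  150.    79.7] -> [0.0608 0.1973 0.063 ] turn 0.0
```

```bash
python3 -m handwheel '[[0.146,0.2165,0.06,-1.9],[0.146,0.2165,0.06,-1.9],[0.146,0.2165,0.06,-1.9],[0.146,0.2165,0.06,-1.9],[0.146,0.2165,0.06,-1.9]]'; python3 go.py 605 -125.5 43 79.7; python3 - <<'E'
from h import *
crop(cams.camera("top"),270,150,100,80,8,"g1")
E
```

```text
clock: 1.5
eef_pos: [606.8, -124.1, 151.6]
eef_rot: [-3.14, -0.001, 1.392]
wrist_force: [0.3, -0.0, -0.4]
finger_gap: 73.6
now [ 606.8 -124.1  151.6] [-179.9   -0.    79.8] F [ 0.3 -0.  -0.4] gap 73.6 t 1.5
[ 605.  -125.5   43.    79.7] -> [-0.0017 -0.0013  0.1086] turn 0.1
```

View pics/g1.png

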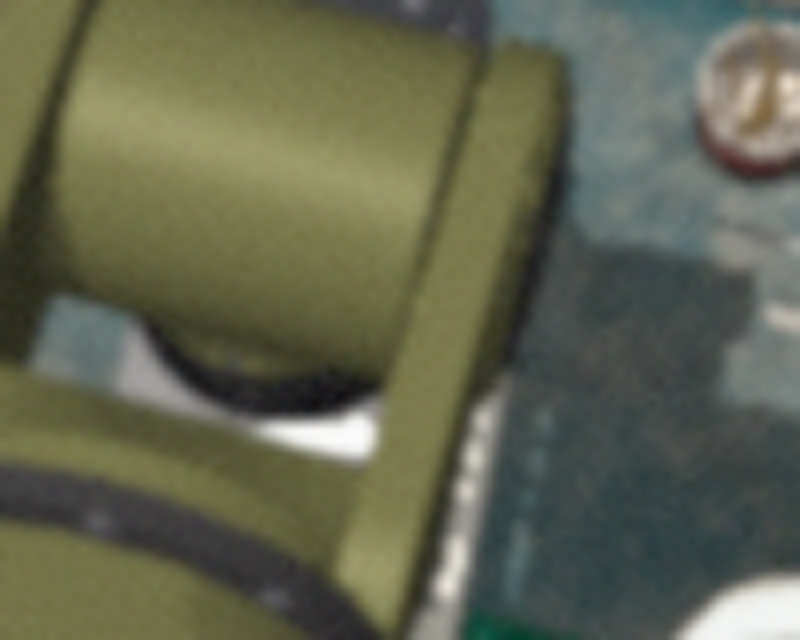

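The arm hides the jaws completely from above, so I'll go by measurement and watch the forces.

```bash
python3 -m handwheel '[[-0.0017,-0.0013,0.03,0],[-0.0017,-0.0013,0.06,0],[-0.0017,-0.0013,0.085,0],[-0.0017,-0.0013,0.1,0],[-0.0017,-0.0013,0.1085,0]]'; python3 -m handwheel '[[0,0,0,0],[0,0,0,0],[0,0,0,0],[0,0,0,0]]' 0.7 30; python3 go.py
```

```text
clock: 2.17
eef_pos: [605.2, -125.5, 42.7]
eef_rot: [-3.14, -0.001, 1.392]
wrist_force: [-0.6, -0.7, -0.1]
finger_gap: 73.5
clock: 2.68
eef_pos: [605.5, -125.6, 43.3]
eef_rot: [-3.14, -0.001, 1.392]
wrist_force: [-0.5, 0.4, 3.7]
finger_gap: 41.8
now [ 605.5 -125.6   43.3] [-179.9   -0.    79.8] F [-0.5  0.4  3.7] gap 41.8 t 2.675
```

```bash
python3 -m handwheel '[[0,0,-0.01,0],[0,0,-0.04,0],[0,0,-0.07,0],[0,0,-0.07,0]]'; python3 go.py 475 17 114 79.7 475 17 33 79.7
```

```text
clock: 3.18
eef_pos: [606.6, -125.9, 115.8]
eef_rot: [3.138, -0.0, 1.392]
wrist_force: [-1.0, 0.3, -2.2]
finger_gap: 41.8
now [ 606.6 -125.9  115.8] [179.8  -0.   79.8] F [-1.   0.3 -2.2] gap 41.8 t 3.175
[475.   17.  114.   79.7] -> [ 0.1173 -0.1549  0.0014] turn 0.1
[475.   17.   33.   79.7] -> [-0.    -0.     0.081] turn 0.0
```

```bash
python3 -m handwheel '[[0.035,-0.045,0,0],[0.07,-0.093,0,0],[0.1,-0.132,0,0],[0.1173,-0.155,0,0],[0.1173,-0.155,0,0]]'; python3 -m handwheel '[[0,0,0.03,0],[0,0,0.055,0],[0,0,0.072,0],[0,0,0.079,0],[0,0,0.081,0]]';  python3 go.py 475 17 31.5 79.7
```

```text
clock: 3.8
eef_pos: [473.6, 18.1, 114.7]
eef_rot: [3.14, -0.0, 1.394]
wrist_force: [0.2, -0.6, -1.0]
finger_gap: 42.1
clock: 4.42
eef_pos: [473.9, 17.8, 33.4]
eef_rot: [3.14, -0.0, 1.394]
wrist_force: [0.5, 0.9, -0.7]
finger_gap: 41.8
now [473.9  17.8  33.4] [179.9  -0.   79.9] F [ 0.5  0.9 -0.7] gap 41.8 t 4.425
[475.   17.   31.5  79.7] -> [-0.0006  0.0012  0.0019] turn 0.2
```

Set it down, release, rise, then go above the tall pack at (479.9, 206.5), heading 95.3°.

```bash
python3 -m handwheel '[[0,0,0.002,0],[0,0,0.002,0],[0,0,0.002,0]]'; python3 -m handwheel '[[0,0,0.002,0],[0,0,0.002,0],[0,0,0.002,0]]' 0.25;  python3 -m handwheel '[[0,0,-0.04,0],[0,0,-0.09,0],[0,0,-0.14,0],[0,0,-0.14,0]]'; python3 go.py 479.9 206.5 172 95.3 479.9 206.5 75 95.3
```

```text
clock: 4.8
eef_pos: [474.1, 17.8, 31.7]
eef_rot: [3.14, -0.0, 1.394]
wrist_force: [-0.0, 0.4, -2.2]
finger_gap: 41.9
clock: 5.18
eef_pos: [474.2, 17.8, 29.8]
eef_rot: [3.139, -0.0, 1.394]
wrist_force: [0.6, 0.7, 0.2]
finger_gap: 68.3
clock: 5.68
eef_pos: [475.4, 17.8, 173.2]
eef_rot: [3.133, -0.001, 1.394]
wrist_force: [-0.0, -0.2, -1.1]
finger_gap: 70.4
now [475.4  17.8 173.2] [ 1.795e+02 -1.000e-01  7.990e+01] F [-0.  -0.2 -1.1] gap 70.4 t 5.675
[479.9 206.5 172.   95.3] -> [ 0.1866 -0.0288  0.0011] turn -15.4
[479.9 206.5  75.   95.3] -> [ 0.    -0.     0.097] turn 0.0
```

```bash
python3 -m handwheel '[[0.1866,-0.0288,0,-15.4],[0.1866,-0.0288,0,-15.4],[0.1866,-0.0288,0,-15.4],[0.1866,-0.0288,0,-15.4],[0.1866,-0.0288,0,-15.4]]'; python3 go.py 479.9 206.5 75 95.3
```

```text
clock: 6.3
eef_pos: [479.5, 206.1, 172.1]
eef_rot: [3.134, 0.002, 1.663]
wrist_force: [0.1, -0.3, -0.4]
finger_gap: 70.8
now [479.5 206.1 172.1] [1.796e+02 1.000e-01 9.530e+01] F [ 0.1 -0.3 -0.4] gap 70.8 t 6.3
[479.9 206.5  75.   95.3] -> [ 0.0005 -0.0002  0.0971] turn -0.0
```

```bash
python3 -m handwheel '[[0,0,0.03,0],[0,0,0.06,0],[0,0,0.082,0],[0,0,0.095,0],[0,0,0.097,0]]'; python3 -m handwheel '[[0,0,0,0],[0,0,0,0],[0,0,0,0],[0,0,0,0]]' 0.7 40; python3 -m handwheel '[[0,0,-0.01,0],[0,0,-0.04,0],[0,0,-0.08,0],[0,0,-0.12,0],[0,0,-0.12,0]]'; python3 go.py 605.5 -125.6 194 79.7  605.5 -125.6 90 79.7
```

```text
clock: 6.92
eef_pos: [480.1, 205.2, 74.6]
eef_rot: [3.135, 0.002, 1.662]
wrist_force: [0.8, -0.1, 0.6]
finger_gap: 71.0
clock: 7.42
eef_pos: [480.3, 205.2, 75.1]
eef_rot: [3.135, 0.002, 1.662]
wrist_force: [-0.8, -1.1, 3.5]
finger_gap: 41.9
clock: 8.05
eef_pos: [480.4, 205.8, 198.1]
eef_rot: [3.13, 0.001, 1.662]
wrist_force: [0.2, -0.2, -3.1]
finger_gap: 41.7
now [480.4 205.8 198.1] [179.3   0.   95.2] F [ 0.2 -0.2 -3.1] gap 41.7 t 8.05
[ 605.5 -125.6  194.    79.7] -> [-0.3414  0.0943  0.0054] turn 15.5
[ 605.5 -125.6   90.    79.7] -> [-0.    -0.     0.104] turn 0.0
```

```bash
python3 -m handwheel '[[-0.04,0.01,0,2],[-0.1,0.028,0,5],[-0.16,0.044,0,8],[-0.21,0.058,0,11],[-0.26,0.072,0,13]]'; python3 go.py 605.3 -126.6 194 79.7
```

```text
clock: 8.68
eef_pos: [575.7, -48.2, 197.6]
eef_rot: [3.132, -0.002, 1.434]
wrist_force: [-0.0, 0.6, -2.6]
finger_gap: 41.7
now [575.7 -48.2 197.6] [ 1.795e+02 -1.000e-01  8.210e+01] F [-0.   0.6 -2.6] gap 41.7 t 8.675
[ 605.3 -126.6  194.    79.7] -> [-0.0736  0.04    0.0039] turn 2.4
```

```bash
python3 -m handwheel '[[-0.04,0.022,0,1.5],[-0.065,0.035,0,2.4],[-0.0736,0.04,0,2.4],[-0.0736,0.04,0,2.4],[-0.0736,0.04,0,2.4]]'; python3 go.py 605.3 -126.6 94 79.7 605.3 -126.6 75 79.7
```

```text
clock: 9.3
eef_pos: [605.0, -125.4, 197.7]
eef_rot: [3.133, -0.003, 1.393]
wrist_force: [0.1, 0.3, -2.8]
finger_gap: 41.8
now [ 605.  -125.4  197.7] [ 1.795e+02 -1.000e-01  7.980e+01] F [ 0.1  0.3 -2.8] gap 41.8 t 9.3
[ 605.3 -126.6   94.    79.7] -> [-0.0014 -0.0004  0.1037] turn 0.1
[ 605.3 -126.6   75.    79.7] -> [-0.    -0.     0.019] turn 0.0
```

```bash
python3 -m handwheel '[[-0.0012,0,0.03,0],[-0.0012,0,0.06,0],[-0.0012,0,0.085,0],[-0.0012,0,0.097,0],[-0.0012,0,0.0995,0]]'; python3 -m handwheel '[[0,0,0.008,0],[0,0,0.015,0],[0,0,0.02,0],[0,0,0.0225,0],[0,0,0.0225,0]]'; python3 go.py 605.3 -126.6 75 79.7
```

```text
clock: 9.93
eef_pos: [605.7, -126.0, 98.2]
eef_rot: [3.133, -0.003, 1.394]
wrist_force: [-0.4, 1.2, -2.3]
finger_gap: 41.8
clock: 10.55
eef_pos: [605.8, -126.1, 75.6]
eef_rot: [3.133, -0.003, 1.394]
wrist_force: [-1.5, -1.3, -3.5]
finger_gap: 41.4
now [ 605.8 -126.1   75.6] [ 1.795e+02 -1.000e-01  7.990e+01] F [-1.5 -1.3 -3.5] gap 41.4 t 10.55
[ 605.3 -126.6   75.    79.7] -> [-0.0006 -0.0004  0.0006] turn 0.2
```

```bash
python3 -m handwheel '[[0,0,0.0005,0],[0,0,0.0005,0],[0,0,0.0005,0]]' 0.25;  python3 -m handwheel '[[0,0,-0.03,0],[0,0,-0.07,0],[0,0,-0.09,0],[0,0,-0.09,0]]'; python3 go.py 611 60.3 165 4.2
```

```text
clock: 10.92
eef_pos: [606.0, -126.1, 75.4]
eef_rot: [3.133, -0.003, 1.394]
wrist_force: [-0.1, -0.1, 0.6]
finger_gap: 68.0
clock: 11.42
eef_pos: [605.7, -126.2, 166.8]
eef_rot: [3.13, -0.002, 1.394]
wrist_force: [-0.0, -0.1, 0.4]
finger_gap: 70.2
now [ 605.7 -126.2  166.8] [ 1.793e+02 -1.000e-01  7.990e+01] F [-0.  -0.1  0.4] gap 70.2 t 11.425
[611.   60.3 165.    4.2] -> [ 0.1845 -0.0277  0.0019] turn 75.7
```

```bash
python3 -m handwheel '[[0.1845,-0.0277,0,75.7],[0.1845,-0.0277,0,75.7],[0.1845,-0.0277,0,75.7],[0.1845,-0.0277,0,75.7],[0.1845,-0.0277,0,75.7]]'; python3 go.py 611 60.3 165 4.2
```

```text
clock: 12.05
eef_pos: [610.4, 61.5, 165.3]
eef_rot: [3.138, -0.009, 0.481]
wrist_force: [0.9, -0.1, 0.3]
finger_gap: 70.4
now [610.4  61.5 165.3] [179.8  -0.5  27.6] F [ 0.9 -0.1  0.3] gap 70.4 t 12.05
[611.   60.3 165.    4.2] -> [-0.0001  0.0014  0.0003] turn 23.4
```

```bash
python3 -m handwheel '[[0,0.0014,0,23.4],[0,0.0014,0,23.4],[0,0.0014,0,23.4],[0,0.0014,0,23.4]]'; python3 go.py 611 60.3 43 4.2
```

```text
clock: 12.55
eef_pos: [610.7, 60.3, 164.0]
eef_rot: [-3.141, -0.008, 0.073]
wrist_force: [-0.0, -0.6, 0.2]
finger_gap: 70.2
now [610.7  60.3 164. ] [-180.    -0.4    4.2] F [-0.  -0.6  0.2] gap 70.2 t 12.55
[611.   60.3  43.    4.2] -> [-6.00e-04  1.00e-04  1.21e-01] turn -0.0
```

```bash
python3 -m handwheel '[[-0.0006,0,0.04,0],[-0.0006,0,0.08,0],[-0.0006,0,0.105,0],[-0.0006,0,0.117,0],[-0.0006,0,0.121,0]]'; python3 -m handwheel '[[0,0,0,0],[0,0,0,0],[0,0,0,0],[0,0,0,0]]' 0.7 30; python3 -m handwheel '[[0,0,-0.01,0],[0,0,-0.04,0],[0,0,-0.08,0],[0,0,-0.12,0],[0,0,-0.12,0]]'; python3 go.py 479.5 206.3 163 95.3
```

```text
clock: 13.18
eef_pos: [611.0, 60.4, 42.6]
eef_rot: [-3.141, -0.007, 0.073]
wrist_force: [0.1, -0.3, -0.1]
finger_gap: 70.5
clock: 13.68
eef_pos: [611.3, 60.5, 43.3]
eef_rot: [-3.141, -0.008, 0.074]
wrist_force: [-0.1, 1.5, 4.5]
finger_gap: 41.7
clock: 14.3
eef_pos: [611.4, 60.4, 166.9]
eef_rot: [-3.142, -0.014, 0.074]
wrist_force: [-0.3, -0.4, -2.6]
finger_gap: 41.9
now [611.4  60.4 166.9] [-180.    -0.8    4.2] F [-0.3 -0.4 -2.6] gap 41.9 t 14.3
[479.5 206.3 163.   95.3] -> [-0.1209 -0.1552  0.0022] turn -91.1
```

```bash
python3 -m handwheel '[[-0.024,-0.031,0,-10],[-0.048,-0.062,0,-20],[-0.072,-0.093,0,-30],[-0.096,-0.124,0,-40],[-0.121,-0.155,0,-50]]'; python3 go.py 479.5 206.3 165 95.3
```

```text
clock: 14.92
eef_pos: [477.9, 206.7, 164.1]
eef_rot: [3.132, -0.008, 0.952]
wrist_force: [-0.3, 0.9, -1.1]
finger_gap: 41.9
now [477.9 206.7 164.1] [179.4  -0.4  54.5] F [-0.3  0.9 -1.1] gap 41.9 t 14.925
[479.5 206.3 165.   95.3] -> [ 0.0006  0.0015 -0.0009] turn -40.8
```

```bash
python3 -m handwheel '[[0.0006,0.0015,0,-10],[0.0006,0.0015,0,-20],[0.0006,0.0015,0,-30],[0.0006,0.0015,0,-40.8],[0.0006,0.0015,0,-40.8]]'; python3 go.py 479.9 206.3 66 95.3
```

```text
clock: 15.55
eef_pos: [479.0, 206.1, 163.3]
eef_rot: [3.131, 0.001, 1.663]
wrist_force: [-0.7, -0.2, -2.5]
finger_gap: 41.5
now [479.  206.1 163.3] [1.794e+02 1.000e-01 9.530e+01] F [-0.7 -0.2 -2.5] gap 41.5 t 15.55
[479.9 206.3  66.   95.3] -> [ 0.0002 -0.0002  0.0973] turn -0.0
```

```bash
python3 -m handwheel '[[0,0,0.03,0],[0,0,0.06,0],[0,0,0.083,0],[0,0,0.095,0],[0,0,0.097,0]]'; python3 -m handwheel '[[0,0,0.008,0],[0,0,0.015,0],[0,0,0.02,0],[0,0,0.0225,0],[0,0,0.0225,0]]'; python3 go.py 479.9 206 43 95.3
```

```text
clock: 16.18
eef_pos: [479.8, 206.0, 65.8]
eef_rot: [3.132, 0.001, 1.661]
wrist_force: [0.6, 0.2, -2.6]
finger_gap: 41.9
clock: 16.8
eef_pos: [480.5, 207.3, 43.7]
eef_rot: [3.13, -0.001, 1.661]
wrist_force: [0.5, 9.2, -2.2]
finger_gap: 41.5
now [480.5 207.3  43.7] [ 1.793e+02 -1.000e-01  9.510e+01] F [ 0.5  9.2 -2.2] gap 41.5 t 16.8
[479.9 206.   43.   95.3] -> [-0.0013 -0.0007  0.0006] turn -0.2
```

```bash
python3 -m handwheel '[[0,0,0.0005,0],[0,0,0.0005,0],[0,0,0.0005,0]]' 0.25;  python3 -m handwheel '[[0,0,-0.03,0],[0,0,-0.07,0],[0,0,-0.11,0],[0,0,-0.11,0]]'; python3 go.py 489 114 150 95.3
```

```text
clock: 17.18
eef_pos: [480.5, 207.2, 43.2]
eef_rot: [3.13, -0.001, 1.66]
wrist_force: [-0.4, 0.1, -0.3]
finger_gap: 68.3
clock: 17.68
eef_pos: [480.4, 207.3, 156.0]
eef_rot: [3.125, -0.002, 1.66]
wrist_force: [-1.0, -0.5, -0.3]
finger_gap: 70.3
now [480.4 207.3 156. ] [ 1.79e+02 -1.00e-01  9.51e+01] F [-1.  -0.5 -0.3] gap 70.3 t 17.675
[489.  114.  150.   95.3] -> [-0.0937  0.0001  0.0058] turn -0.2
```

```bash
python3 -m handwheel '[[-0.04,0,0,0],[-0.0937,0,0,0],[-0.0937,0,0,0],[-0.0937,0,0,0]]'; python3 go.py 489 114 59 95.3
```

```text
clock: 18.18
eef_pos: [488.6, 114.2, 155.2]
eef_rot: [3.126, -0.002, 1.66]
wrist_force: [-0.1, 0.7, 0.1]
finger_gap: 70.6
now [488.6 114.2 155.2] [ 1.791e+02 -1.000e-01  9.510e+01] F [-0.1  0.7  0.1] gap 70.6 t 18.175
[489.  114.   59.   95.3] -> [-0.0004 -0.0011  0.0962] turn -0.2
```

```bash
python3 -m handwheel '[[-0.0004,-0.001,0.03,0],[-0.0004,-0.001,0.06,0],[-0.0004,-0.001,0.083,0],[-0.0004,-0.001,0.094,0],[-0.0004,-0.001,0.0962,0]]'; python3 -m handwheel '[[0,0,0,0],[0,0,0,0],[0,0,0,0],[0,0,0,0]]' 0.7 40; python3 -m handwheel '[[0,0,-0.01,0],[0,0,-0.04,0],[0,0,-0.08,0],[0,0,-0.115,0],[0,0,-0.115,0]]'; python3 go.py 611.3 60.4 170 4.2; python3 - <<'E'
from h import *
crop(cams.camera("top"),130,140,200,150,4,"m1")
E
```

```text
clock: 18.8
eef_pos: [489.0, 114.7, 58.6]
eef_rot: [3.126, -0.002, 1.661]
wrist_force: [-0.5, -0.1, 0.1]
finger_gap: 70.6
clock: 19.3
eef_pos: [489.2, 114.6, 59.0]
eef_rot: [3.126, -0.002, 1.66]
wrist_force: [-0.5, -0.2, 5.2]
finger_gap: 41.7
clock: 19.92
eef_pos: [488.2, 114.3, 176.3]
eef_rot: [3.121, -0.002, 1.66]
wrist_force: [-0.6, -0.5, -3.8]
finger_gap: 41.6
now [488.2 114.3 176.3] [ 1.788e+02 -1.000e-01  9.510e+01] F [-0.6 -0.5 -3.8] gap 41.6 t 19.925
[611.3  60.4 170.    4.2] -> [-0.0648  0.1176  0.0085] turn 90.9
```

View pics/m1.png

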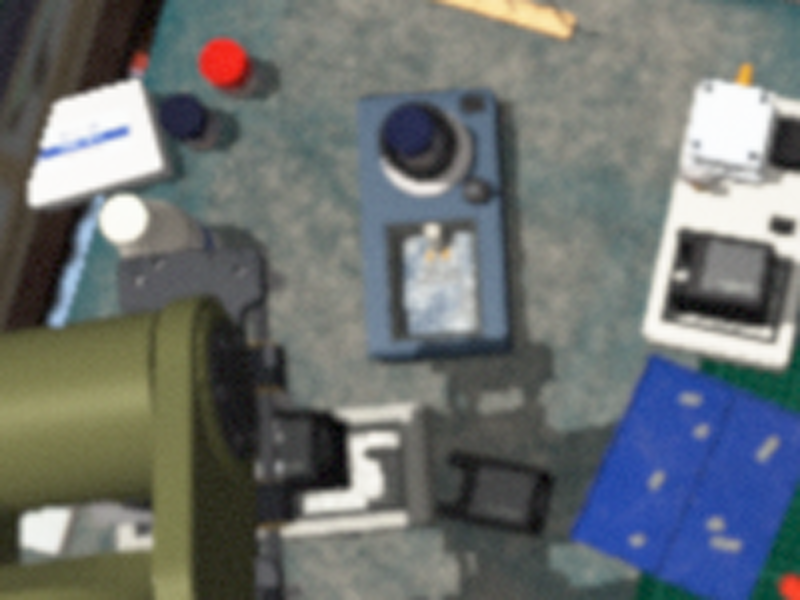

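The picture shows the tall pack sitting square in the compressor (crop ~(725,275)), slim a standing on the worktop at (500,490), the shaker bay empty, and the middle pack in the jaws. Next I carry the middle pack to the shaker.

```bash
python3 -m handwheel '[[-0.013,0.024,0,10],[-0.026,0.047,0,20],[-0.039,0.07,0,30],[-0.052,0.094,0,40],[-0.065,0.1176,0,50]]'; python3 go.py 611.3 60.4 170 4.2
```

```text
clock: 20.6
eef_pos: [610.4, 59.6, 173.5]
eef_rot: [3.135, -0.012, 0.782]
wrist_force: [1.0, 0.2, -3.0]
finger_gap: 41.8
now [610.4  59.6 173.5] [179.6  -0.7  44.8] F [ 1.   0.2 -3. ] gap 41.8 t 20.6
[611.3  60.4 170.    4.2] -> [0.0012 0.     0.0035] turn 40.6
```

```bash
python3 -m handwheel '[[0.001,0,0,10],[0.001,0,0,20],[0.001,0,0,30],[0.001,0,0,40.6],[0.001,0,0,40.6]]'; python3 go.py 611.3 60.4 82 4.2
```

```text
clock: 21.22
eef_pos: [610.4, 60.2, 171.4]
eef_rot: [-3.139, -0.01, 0.074]
wrist_force: [-0.3, -0.3, -3.7]
finger_gap: 41.9
now [610.4  60.2 171.4] [-179.8   -0.6    4.3] F [-0.3 -0.3 -3.7] gap 41.9 t 21.225
[611.3  60.4  82.    4.2] -> [-0.      0.0001  0.0894] turn 0.1
```

```bash
python3 -m handwheel '[[0,0,0.03,0],[0,0,0.055,0],[0,0,0.077,0],[0,0,0.088,0],[0,0,0.0894,0]]'; python3 -m handwheel '[[0,0,0.008,0],[0,0,0.015,0],[0,0,0.02,0],[0,0,0.0225,0],[0,0,0.0225,0]]'; python3 go.py 611.3 60.4 59 4.2
```

```text
clock: 21.85
eef_pos: [611.0, 60.5, 81.2]
eef_rot: [-3.139, -0.009, 0.076]
wrist_force: [-0.5, 0.4, -3.1]
finger_gap: 41.8
clock: 22.48
eef_pos: [611.5, 60.7, 59.2]
eef_rot: [-3.139, -0.01, 0.077]
wrist_force: [-0.5, 0.3, 0.2]
finger_gap: 41.6
now [611.5  60.7  59.2] [-179.8   -0.6    4.4] F [-0.5  0.3  0.2] gap 41.6 t 22.475
[611.3  60.4  59.    4.2] -> [-0.0002  0.0003  0.0002] turn 0.2
```

Seated. Release, rise, then go to slim a at (474.2, 17.8), heading 79.8°.

```bash
python3 -m handwheel '[[0,0,0,0],[0,0,0,0],[0,0,0,0]]' 0.25;  python3 -m handwheel '[[0,0,-0.03,0],[0,0,-0.07,0],[0,0,-0.1,0],[0,0,-0.1,0]]'; python3 go.py 474.2 17.8 140 79.8
```

```text
clock: 22.85
eef_pos: [611.5, 60.6, 59.3]
eef_rot: [-3.139, -0.01, 0.076]
wrist_force: [-1.0, -0.6, -0.4]
finger_gap: 68.3
clock: 23.35
eef_pos: [611.5, 60.3, 161.7]
eef_rot: [-3.139, -0.014, 0.077]
wrist_force: [-0.4, 0.4, -0.3]
finger_gap: 70.7
now [611.5  60.3 161.7] [-179.9   -0.8    4.4] F [-0.4  0.4 -0.3] gap 70.7 t 23.35
[474.2  17.8 140.   79.8] -> [-0.1404  0.032   0.0196] turn -75.4
```

```bash
python3 -m handwheel '[[-0.05,0.01,0,-10],[-0.1,0.023,0.01,-21],[-0.1404,0.032,0.0196,-32],[-0.1404,0.032,0.0196,-43],[-0.1404,0.032,0.0196,-54]]'; python3 go.py 474.2 17.8 140 79.8
```

```text
clock: 23.98
eef_pos: [473.5, 17.6, 139.1]
eef_rot: [3.133, -0.01, 1.007]
wrist_force: [0.8, -0.3, -0.6]
finger_gap: 70.7
now [473.5  17.6 139.1] [179.5  -0.6  57.7] F [ 0.8 -0.3 -0.6] gap 70.7 t 23.975
[474.2  17.8 140.   79.8] -> [ 0.0005  0.0005 -0.0009] turn -22.1
```

```bash
python3 -m handwheel '[[0.0005,0.0005,0,-10],[0.0005,0.0005,0,-20],[0.0005,0.0005,0,-22.1],[0.0005,0.0005,0,-22.1]]'; python3 go.py 474.2 17.8 31.5 79.8
```

```text
clock: 24.48
eef_pos: [473.9, 17.8, 138.5]
eef_rot: [3.13, -0.006, 1.39]
wrist_force: [0.6, -0.2, -0.2]
finger_gap: 70.7
now [473.9  17.8 138.5] [179.4  -0.3  79.6] F [ 0.6 -0.2 -0.2] gap 70.7 t 24.475
[474.2  17.8  31.5  79.8] -> [-0.0005 -0.001   0.107 ] turn -0.2
```

```bash
python3 -m handwheel '[[-0.0005,-0.001,0.04,0],[-0.0005,-0.001,0.07,0],[-0.0005,-0.001,0.095,0],[-0.0005,-0.001,0.105,0],[-0.0005,-0.001,0.107,0]]'; python3 -m handwheel '[[0,0,0,0],[0,0,0,0],[0,0,0,0],[0,0,0,0]]' 0.7 30; python3 -m handwheel '[[0,0,-0.01,0],[0,0,-0.04,0],[0,0,-0.08,0],[0,0,-0.105,0],[0,0,-0.105,0]]'; python3 go.py 488.8 114.3 138 95.2
```

```text
clock: 25.1
eef_pos: [474.2, 17.8, 31.5]
eef_rot: [3.131, -0.006, 1.388]
wrist_force: [0.3, 0.3, 0.6]
finger_gap: 70.4
clock: 25.6
eef_pos: [474.4, 17.9, 31.9]
eef_rot: [3.13, -0.006, 1.388]
wrist_force: [-2.1, 0.9, 6.0]
finger_gap: 41.9
clock: 26.22
eef_pos: [473.8, 17.4, 138.5]
eef_rot: [3.127, -0.006, 1.388]
wrist_force: [0.4, -0.2, -2.4]
finger_gap: 41.8
now [473.8  17.4 138.5] [179.2  -0.4  79.6] F [ 0.4 -0.2 -2.4] gap 41.8 t 26.225
[488.8 114.3 138.   95.2] -> [ 0.098  -0.0028  0.0011] turn -15.6
```

```bash
python3 -m handwheel '[[0.04,-0.001,0,-7],[0.08,-0.002,0,-15.6],[0.098,-0.0028,0,-15.6],[0.098,-0.0028,0,-15.6],[0.098,-0.0028,0,-15.6]]'; python3 go.py 489.2 114.3 66 95.2
```

```text
clock: 26.85
eef_pos: [488.6, 113.5, 138.7]
eef_rot: [3.127, -0.002, 1.659]
wrist_force: [0.6, 1.0, -1.1]
finger_gap: 42.0
now [488.6 113.5 138.7] [ 1.791e+02 -1.000e-01  9.500e+01] F [ 0.6  1.  -1.1] gap 42.0 t 26.85
[489.2 114.3  66.   95.2] -> [ 0.0006 -0.0004  0.0727] turn -0.2
```

```bash
python3 -m handwheel '[[0.0003,0,0.03,0],[0.0003,0,0.055,0],[0.0003,0,0.068,0],[0.0003,0,0.0725,0],[0.0003,0,0.0725,0]]'; python3 -m handwheel '[[0,0,0.008,0],[0,0,0.015,0],[0,0,0.02,0],[0,0,0.0225,0],[0,0,0.0225,0]]'; python3 go.py 489.2 114.3 43 95.2
```

```text
clock: 27.48
eef_pos: [489.9, 113.8, 66.6]
eef_rot: [3.126, -0.002, 1.658]
wrist_force: [-0.6, 0.0, -1.2]
finger_gap: 41.8
clock: 28.1
eef_pos: [490.3, 113.9, 44.2]
eef_rot: [3.126, -0.002, 1.658]
wrist_force: [-0.4, -0.1, -2.4]
finger_gap: 41.5
now [490.3 113.9  44.2] [ 1.791e+02 -1.000e-01  9.500e+01] F [-0.4 -0.1 -2.4] gap 41.5 t 28.1
[489.2 114.3  43.   95.2] -> [ 0.0005 -0.0011  0.0011] turn -0.2
```

Smooth insertion. Release, rise, then retreat to the right-front for a clear view.

```bash
python3 -m handwheel '[[0,0,0.001,0],[0,0,0.001,0],[0,0,0.001,0]]' 0.25;  python3 -m handwheel '[[0,0,-0.03,0],[0,0,-0.08,0],[0,0,-0.13,0],[0,0,-0.17,0],[0,0,-0.17,0]]'; python3 go.py 360 -160 213 70
```

```text
clock: 28.48
eef_pos: [490.4, 113.9, 43.2]
eef_rot: [3.126, -0.002, 1.658]
wrist_force: [0.1, 0.0, 0.3]
finger_gap: 68.4
clock: 29.1
eef_pos: [488.7, 113.5, 216.1]
eef_rot: [3.12, -0.002, 1.658]
wrist_force: [0.0, 0.8, -0.7]
finger_gap: 70.5
now [488.7 113.5 216.1] [ 1.788e+02 -1.000e-01  9.500e+01] F [ 0.   0.8 -0.7] gap 70.5 t 29.1
[ 360. -160.  213.   70.] -> [-0.2613 -0.1522 -0.0008] turn 25.0
```

```bash
python3 -m handwheel '[[-0.2613,-0.152,0,25],[-0.2613,-0.152,0,25],[-0.2613,-0.152,0,25],[-0.2613,-0.152,0,25],[-0.2613,-0.152,0,25]]';  python3 -m handwheel '[[-0.25,0.02,0,30],[-0.25,0.02,0,30],[-0.25,0.02,0,30],[-0.25,0.02,0,30],[-0.25,0.02,0,30]]'; python3 - <<'E'
from h import *
im=cams.camera("top");cv2.imwrite("pics/fin.png",im[:,:,::-1])
crop(im,150,230,100,60,8,"f1"); crop(im,214,150,130,85,6,"f2")
E
python3 go.py
```

```text
clock: 29.72
eef_pos: [358.6, -161.5, 211.3]
eef_rot: [3.124, -0.011, 1.221]
wrist_force: [1.7, -0.6, -0.4]
finger_gap: 70.6
clock: 30.35
eef_pos: [290.1, -405.5, 206.9]
eef_rot: [3.135, -0.019, 0.694]
wrist_force: [0.4, -0.3, -0.3]
finger_gap: 70.6
now [ 290.8 -404.1  207.2] [179.6  -1.1  39.8] F [ 0.3 -0.5 -0.2] gap 70.4 t 30.4
```

View pics/f1.png

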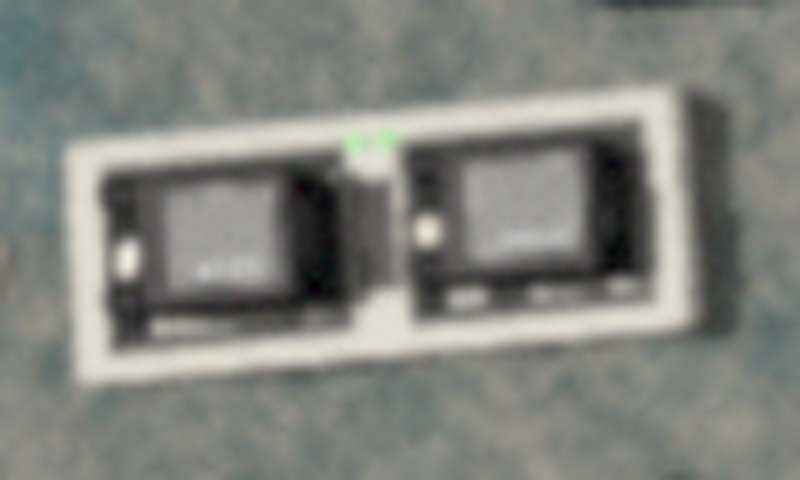

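View pics/f2.png

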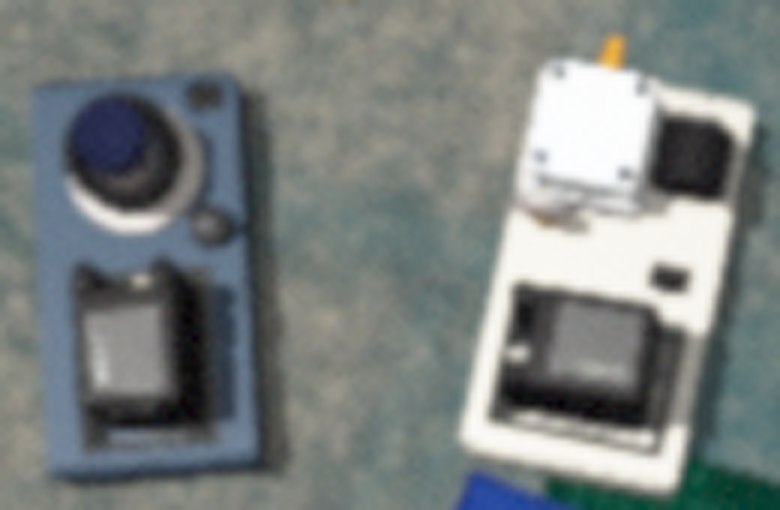

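All four packs are in their bays, square, with the ribs in the grooves. I'll check plate positions at the seated heights, plus the bottles.

```bash
python3 - <<'E'
from h import *
p=lambda a,s,x0,y0,z: ray("top",[(np.array(a)+.5)/s-.5+[x0,y0]],z)[0,:2]
for n,m,hd,bay in [("CL",p((225,235),8,150,230,66),95.3,(479.5,206.6)),("CR",p((524,205),8,150,230,66),95.3,(488.3,113)),
  ("shaker mid",p((127,350),6,214,150,82),4.2,(611.6,60.6)),("comp tall",p((597,341),6,214,150,98),79.7,(605,-125.4))]:
    h=np.radians(hd); c=m+8*np.array([np.cos(h),np.sin(h)]); print(n,c.round(1),"minus bay",(c-bay).round(1))
crop(cams.camera("side"),100,180,300,150,2.6,"s2")
E
```

```text
CL [480.7 204.1] minus bay [ 1.2 -2.5]
CR [490.1 113.9] minus bay [1.8 0.9]
shaker mid [612.4  58.4] minus bay [ 0.8 -2.2]
comp tall [ 607.  -124.5] minus bay [2.  0.9]
```

View pics/s2.png

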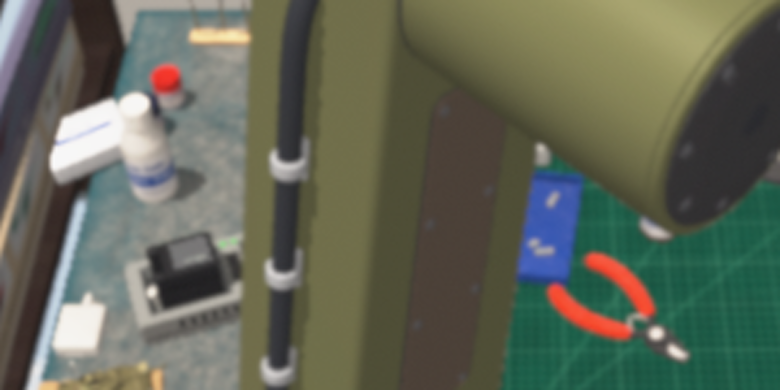

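View pics/fin.png

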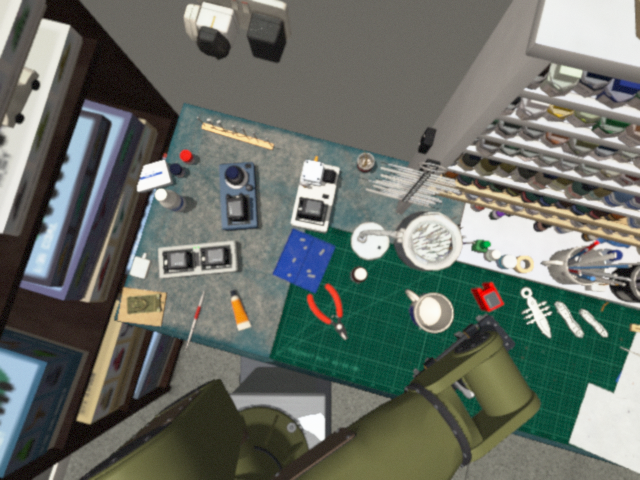

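Both bottles stand where they were (white (168,197), brown (360,275)), every pack is within about 3 mm of its bay and the arm is clear, so I'm handing in.

```bash
python3 -c "
from cell import manip; print(manip.sign_off())"
```

```text
the job is handed in; nothing more can be done
None
```

The changeover is done and handed in, though sign-off gives no verdict. The tallest pack is in the compressor, the middle one in the shaker, slim b in the charger's left bay and slim a in its right bay. Slim a waited on the bare worktop meanwhile. The clock read about 30 s of the 99 s at hand-in.

**Seating:** in the last top picture all four packs sit square, with the ribs in the grooves. Measured from their top plates, they are within about 3 mm of the bay centres. When I let go, the tool heights matched fully seated packs to about 1 mm.

**Bottles and arm:** both bottles stand where they started, and the arm touches nothing.

**What was less certain:**
- Slim b met a sideways push of about 9 N going into the left bay. It slid home, and the push was gone once I let go.
- The arm hid the jaws in the top view, so I worked the grasps and insertions from measured positions and forces.
- In the last side view the arm hid all but the left end of the charger, so only slim b could be checked from there.

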